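# Bead tray from the dust cover to the banding wheel

### The arm

A 6-joint arm with a two-finger parallel gripper is mounted at the origin on the work surface. World frame = base frame: x ahead of the robot, y to its left, z up, the work surface at z = 0. Lengths are in m, angles in degrees, forces in N, time in s.
With the tool pointing down it reaches from about 0.25 to 0.725 m from the base axis. Payload 9.7 kg.
Tool frame: the origin (TCP) lies midway between the tips of the shut fingers; the grasp point (between the pads) lies 19 mm behind it; z points along the fingers, y is the line along which they close (so a half turn about z gives the same grasp; the last joint's range is limited). The gripper opens to 85 mm and grips with 20 to 120 N. Pads are 22 mm wide; open, the fingers measure 114 mm over their backs; the gripper's body (76 mm by 85 mm) begins 54 mm behind the grasp point. The pads swing forward as they close: fully open they stand 13 mm farther back than shut.
Start: joints at [-76.604, 4.979, 10.078, 95.1, 0, 90], TCP at [0.127, -0.535, 0.231] pointing down, gripper open.
Joint ranges: [-179.16, 179.16], [-48.56, 103.87], [-65.8, 70.77], [-126.05, 130.52], [-82.76, 87.17], [-180, 180]. Speed limits (degrees/s): [127.2, 127.2, 147.25, 180, 180, 180].

### API

Orientations are given as [roll, pitch, yaw] about the fixed x, y, z axes, in that order (R = Rz(yaw) Ry(pitch) Rx(roll)).
In Python, from workcell import * gives the robot as it stands.
- The arm moves only by the tool servo_tool, never from a script. Its argument "moves" is a list of rows, each a list of 4 numbers: the shift along the world's x, y, z in cm, then the turn about the world's z in rad. A call has 1 to 20 rows; each row is the pose to reach, as a shift and turn from the pose commanded when the call began; what a row does not reach only later rows make up. A row lasts 1/12 s, in which the tool goes at most 41.7 mm and 7.16 degrees, less where a joint would pass 70% of its speed; a pose out of reach is approached as far as the arm can. A call with a gripper value outside its range is refused whole. "claw" is the closure, from 0 (fully open) to 1 (shut), set as the call begins (left out, the last holds). The fingers move at their own pace and stop on an object; "force" is the grip in N (left out, the last holds). Time passes only in rows, so rows that repeat a pose let the fingers close. It gives the time, the measured TCP pose, the force, the opening and the grip force at its end, in the units of the state.
- get_obs(): the state, without advancing time (a new reading comes with each control period).
- camera(name): name is "side" or "top" or "wrist"; returns the picture (480x640x3 uint8, red, green, blue); there is no depth.
- get_calibration(name): a dict with "fx", "fy", "cx", "cy" (pixels), "rvec" (rotation vector, rad) and "tvec" (3), from world to camera coordinates, as OpenCV has them; the wrist camera has in their place "tool_from_camera" (4x4, takes a point from camera to tool coordinates, whose origin is the TCP and whose axes are the flange's). Camera axes: x right, y down, z forward; pixel columns grow to the right and rows downward; lengths in m; the calibration is good to about 2 mm. A picture is of the moment at which its call begins: read the wrist's pose just before it. get_calibration takes no time and is no camera call.
- job_done(): hands the job in; it is judged then, once.
The state is a dict: "time": time; "q": joint angles; "qd": joint speeds; "joint_efforts": joint torques, N m; "ee_pos": TCP position; "tcp_rot": TCP orientation; "wrist_force": force on the tool from outside, world axes, zero at the start; "torque": the same for the moment, N m; "opening": finger opening in m; "grasp_force": force on a finger pad.
Only numpy, scipy, OpenCV 4.12 (cv2) and the standard library are available. Lean on these libraries where they do the work, as an engineer would, in place of code of your own. Each camera call takes 0.05 s, during which the arm holds its last target. There are 200 camera calls.

### The job

In the ceramics studio, lift the grey dust cover off the little wooden bead tray, set it down gently and upright on the cork mat and let go of it. Then pick up the tray by its upright grip without letting the loose porcelain bead roll out of its pocket, carry it to the banding wheel (the metal turntable) and finish while holding it there, level and still, with the bead straight above the middle of the wheel head and about 10 cm above it. Keep hold of the tray at the end, and leave the other things on the table where they are.

Things in the scene. Friction and masses are not known exactly. Their poses are not given: they have to be found in the camera images.
- bat: White plaster disc fixed on the table, 260 mm in diameter, 20 mm thick; the tray under its cover stands near its middle, and a loose terracotta tile lies near its edge, beside a long side of the cover, 92 mm from the centre. Origin: centre of its underside, on the table. It may be on the robot's left or right, turned any way.
- cover: Loose grey plastic dust cover, an upside-down open box, 158 (its x) x 94 (its y) x 80 mm high, walls and top 4 mm, with a pale wooden bar handle centred on top: 60 mm along x, 14 mm thick along y, 34 mm high. About 0.25 kg. It hides the tray at first, standing on the plaster disc, its bottom edge 20 mm above the table. Origin: centre of its open underside; z up.
- cover_grip (a point): Grip point of the cover, in the middle of the bar handle, 102 mm above the cover's origin (22 mm above the cover's flat top, 12 mm below the handle's top). Axes as the cover's: pinch across y.
- mat: Flat cork mat fixed on the table, 190 mm (its x) by 130 mm (its y), 3 mm thick: the place for the cover, which fits on it with its long side along the mat's long side. Origin: centre of its underside.
- tray: Loose wooden tray, about 0.16 kg: plate 120 (its x) x 56 (its y) x 12 mm, upright grip in the middle, 30 mm along x, 12 mm thick along y, top 60 mm above the underside. Round pockets (22 mm wide, 3.5 mm deep) 42 mm either side of the middle; the bead lies in the +x one. It stands on the plaster disc under the cover, parallel to it within 4 degrees. Origin: centre of its underside; z up.
- tray_grip (a point): Grip point of the tray, in the middle of its upright grip, 45 mm above the tray's underside and 15 mm below the top of the grip. Axes as the tray's: pinch across y.
- tray_pocket (a point): Where the bead's centre is while it rests in its pocket: 42 mm along the tray's +x from its middle, 22.5 mm above its underside. The bead rolls out if the tray is tipped by about 40 degrees.
- bead_center (a point): Centre of the loose white porcelain bead, a smooth ball of 28 mm diameter, 27 g, that lies in one of the tray's two pockets.
- wheel_top (a point): Middle of the top face of the banding wheel, a fixed metal turntable with a flat round head 180 mm in diameter, its top 60 mm above the table. It stands on the other side of the table from the plaster disc, the cork mat lying between them.
- test_tile: Bystander: terracotta tile 50 x 26 x 8 mm on the plaster disc. Leave it.
- jar_a: Bystander: small jar, 48 mm in diameter, 50 mm high, on the table beyond the mat, to the left. Leave it.
- jar_b: Bystander: the same kind of jar, to the right. Leave it.
- brush: Bystander: brush lying on the table, 180 mm long. Leave it.
- modelling_tool: Bystander: spatula lying on the table beyond the mat, 200 mm long. Leave it.
- dish: Bystander: small white bowl, 90 mm in diameter, 35 mm high. Leave it.
- kiln_prop: Bystander: white ceramic tube standing on end, 50 mm in diameter, 50 mm high. Leave it.
There are look-alikes about, which are no part of the job. Leave any purple look-alike of the cover alone.

How it is judged (in metres and radians):
On the way, in this order (a step that is already met when the one before it is completed fails the run):
1. the cover is lifted clear above the tray (height (world z) of cover above 0.085 m and contact force between cover and the fingers above 0.5 N), for 0.1 s.
2. the cover stands upright on the cork mat, let go (height (world z) of cover between -0.005 and 0.01 m and horizontal distance between cover and mat below 0.05 m and angle between cover's own z axis and vertical below 0.1 rad and contact force between cover and the fingers below 0.1 N and linear speed of cover below 0.05 m/s), for 0.2 s.
3. the tray is lifted by the gripper with the bead in its pocket (height (world z) of tray above 0.05 m and contact force between tray and the fingers above 0.5 N and distance between bead_center and tray_pocket below 0.012 m), for 0.2 s.
At the end, for the whole second after the job is handed in: Tray held by the gripper, still, level within 0.12 rad, bead untouched in its pocket (12 mm), within 30 mm of the wheel axis and its centre 60 to 150 mm above the wheel head; cover upright on the cork mat, released, centres within 50 mm (all of step 2 and horizontal distance between bead_center and wheel_top below 0.03 m and z of bead_center in the frame of wheel between 0.12 and 0.21 m and distance between bead_center and tray_pocket below 0.012 m and angle between tray's own z axis and vertical below 0.12 rad and linear speed of tray below 0.03 m/s and angular speed of tray below 0.2 rad/s and contact force between tray and the fingers above 0.5 N and contact force between bead and the fingers below 0.1 N); the arm keeps its last pose, push and grip.
It fails at once if the bead leaves its pocket (distance between bead_center and tray_pocket above 0.02 m).
It fails at once if the tray is tipped by more than 0.5 rad (angle between tray's own z axis and vertical above 0.5 rad).
It fails at once if the cover is dropped (linear speed of cover above 0.6 m/s and height (world z) of cover below 0.05 m and contact force between cover and the fingers below 0.1 N).
It fails at once if a bystander is pushed away by more than 3 cm (distance of any of test_tile, jar_a, jar_b, brush, modelling_tool, dish, kiln_prop from where it was at the start of the episode above 0.03 m).
It also fails if it takes over 64 s, if anything falls off the work surface, if the arm or the gripper's body presses on something with over 40 N, if the wrist force passes 120 N, or if a joint passes its speed limit or range.

## Working session

There is one attempt and no reset: what is moved stays moved. The work goes in short steps, Python scripts to look and compute and a tool call to move; the robot and the scene stay as the last step left them, time stands still between calls to the robot, and variables do not carry over. Pictures are saved under pics/ and viewed, at most 10 in all, crops included, and the job is handed in when it is done.

Besides the shell and the picture viewer there is one more tool, called after ">>>" as name(argument=value, ...) on one line, values as JSON. servo_tool: Moves the arm, as the interface text tells. Its arguments: {"type":"object","properties":{"moves":{"type":"array","items":{"type":"array","items":{"type":"number"}}},"claw":{"type":"number"},"force":{"type":"number"}},"required":["moves"]}

```bash
mkdir -p pics
python3 - <<'E'
from workcell import *
import cv2
o=get_obs();print(o)
for n in("top","side"):
    cv2.imwrite(f"pics/{n}0.png",camera(n)[:,:,::-1]);print(n,get_calibration(n))
print(get_calibration("wrist"))
E
```

```text
{'time': 0.0, 'q': array([-7.66038050e+01,  5.01108152e+00,  1.00332979e+01,  9.50999167e+01,
        2.82760015e-04,  9.00017559e+01]), 'qd': array([-0.16586495,  0.02676665, -0.0266863 , -0.02996027,  0.02428664,
        0.0149412 ]), 'joint_efforts': array([-1.08964665e-03, -5.20395613e+01,  4.64799070e+01,  1.65873062e-02,
       -1.29728735e-05,  8.83116940e-06]), 'ee_pos': array([ 0.12737178, -0.53480223,  0.2305729 ]), 'tcp_rot': array([-1.79922300e+02, -2.80378522e-04,  1.33944387e+01]), 'wrist_force': array([ 0.12488423,  0.1179533 , -0.11511536]), 'torque': array([0.00857349, 0.04410712, 0.03900099]), 'grasp_force': 0.0, 'opening': 0.08523631988621999}
top {'fx': 433.05476874624543, 'fy': 433.05476874624543, 'cx': 323.4472188814477, 'cy': 243.73829672865577, 'rvec': array([ 2.1867237 , -2.14140822,  0.14451632]), 'tvec': array([-0.05009336,  0.5120928 ,  0.9231869 ])}
side {'fx': 505.8228379381616, 'fy': 505.8228379381616, 'cx': 328.1352164836701, 'cy': 245.83705780893789, 'rvec': array([ 0.64952813, -2.5181443 ,  1.29390906]), 'tvec': array([0.41321264, 0.22528372, 1.18287072])}
{'fx': 403.90198093233016, 'fy': 403.90198093233016, 'cx': 323.9580145670122, 'cy': 241.16368487926883, 'tool_from_camera': array([[ 8.78675250e-04, -9.61009076e-01, -2.76515431e-01,
         6.94138629e-02],
       [ 9.99999548e-01,  7.43853078e-04,  5.92463475e-04,
         2.36812576e-04],
       [-3.63675922e-04, -2.76515827e-01,  9.61009295e-01,
        -1.40940820e-01],
       [ 0.00000000e+00,  0.00000000e+00,  0.00000000e+00,
         1.00000000e+00]])}
```

View pics/top0.png

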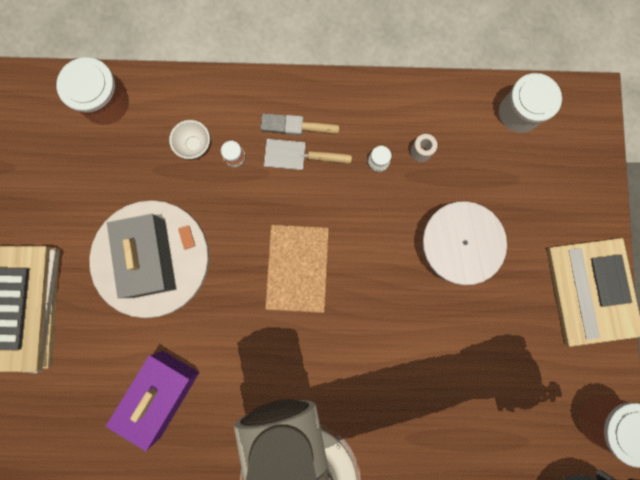

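View pics/side0.png

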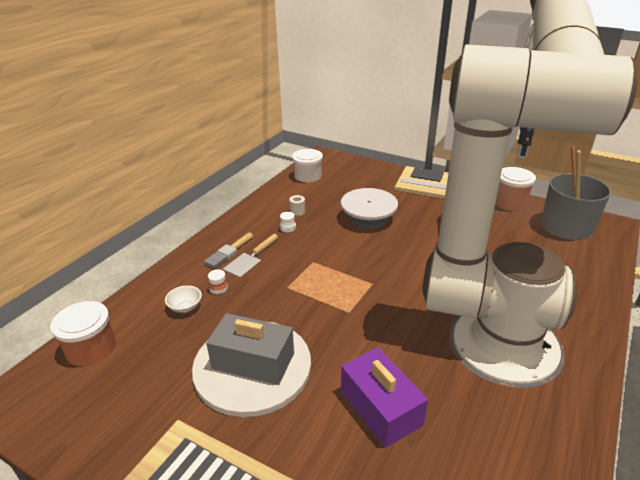

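The top view shows the grey cover (140,256) on the white disc with the tile at (187,237). The purple look-alike is at (152,400), off the disc, so the grey one fits the description. The mat is at (298,268) and the wheel at (465,243). The side view agrees: grey on the disc at (250,345), purple at (383,395).

```bash
cat > h.py <<'E'
from workcell import *
import cv2, numpy as np
def ray(name,uv,z,obs=None):
    c=get_calibration(name)
    d=np.array([(uv[0]-c["cx"])/c["fx"],(uv[1]-c["cy"])/c["fy"],1.])
    if name=="wrist":
        from scipy.spatial.transform import Rotation as Ro
        R=Ro.from_euler("xyz",obs["tcp_rot"],degrees=True).as_matrix();T=c["tool_from_camera"]
        o=obs["ee_pos"]+R@T[:3,3];d=R@T[:3,:3]@d
    else:
        R=cv2.Rodrigues(c["rvec"])[0];o=-R.T@c["tvec"];d=R.T@d
    return o+d*(z-o[2])/d[2]
def blobs(img,lo,hi,amin,roi=None):
    h=cv2.cvtColor(img,cv2.COLOR_RGB2HSV);m=cv2.inRange(h,lo,hi)
    if roi: k=np.zeros_like(m);x0,y0,x1,y1=roi;k[y0:y1,x0:x1]=1;m*=k
    m=cv2.morphologyEx(m,cv2.MORPH_OPEN,np.ones((3,3)))
    return [c for c in cv2.findContours(m,0,2)[0] if cv2.contourArea(c)>amin]
E
python3 - <<'E'
from h import *
im=cv2.imread("pics/top0.png")[:,:,::-1].copy()
def rep(n,lo,hi,a,roi,z):
    for c in blobs(im,lo,hi,a,roi):
        w=np.array([ray("top",p[0],z)[:2] for p in c],np.float32)*1000
        (cx,cy),s,ang=cv2.minAreaRect(w);(ex,ey),r=cv2.minEnclosingCircle(w)
        print(n,"rect",round(cx,1),round(cy,1),np.round(s,1),round(ang,1),"circ",round(ex),round(ey),round(r),"px",cv2.boundingRect(c))
rep("handle",(12,60,130),(30,255,255),40,(110,220,150,285),.134)
rep("cover top",(0,0,40),(180,45,110),500,(100,205,172,305),.1)
rep("mat",(8,90,120),(25,255,255),800,(255,215,340,320),.003)
rep("wheel",(0,0,140),(180,45,255),1500,(410,190,520,295),.06)
rep("disc",(0,0,150),(180,60,255),1500,(80,190,215,325),.02)
rep("tile",(0,130,120),(14,255,255),60,(172,220,205,255),.028)
cv2.imwrite("pics/c.png",cv2.resize(im[190:330,70:220,::-1],None,fx=5,fy=4.2857,interpolation=2)[:600])
E
```

```text
handle rect 472.2 342.2 [61.9 15.7] 12.3 circ 472 342 31 px (123, 239, 11, 31)
cover top rect 480.7 285.4 [155.3  23.4] 12.6 circ 479 292 78 px (153, 216, 19, 75)
mat rect 464.0 19.4 [235. 192.] 1.3 circ 465 19 151 px (255, 215, 85, 105)
wheel rect 518.8 -342.0 [177.5 179.2] 1.2 circ 519 -342 90 px (423, 202, 84, 83)
disc rect 474.2 346.5 [257.9 257.5] 3.0 circ 475 346 130 px (90, 201, 118, 117)
tile rect 522.1 263.6 [44.3 22. ] 21.3 circ 522 263 23 px (180, 227, 14, 21)
```

View pics/c.png

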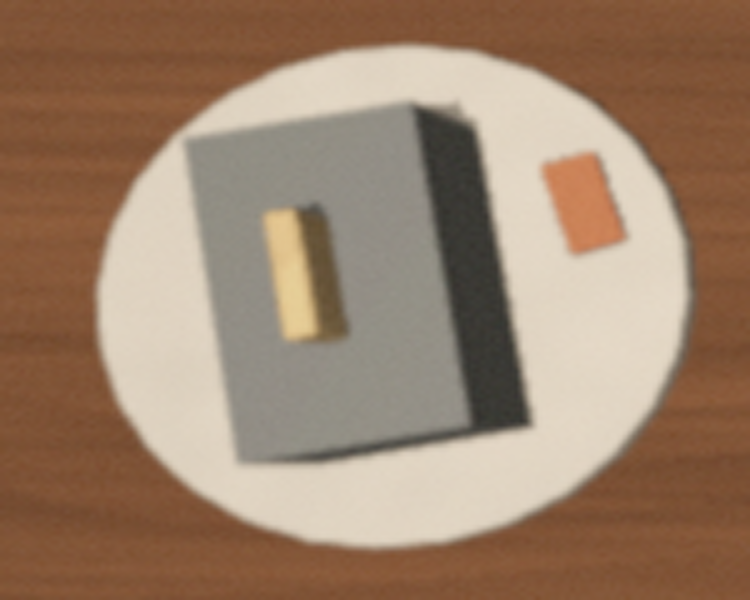

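The crop confirms the target: grey cover with a centred pale handle, the tile beside its long side, standing on the disc. The handle measures 62 x 16 mm at (0.472, 0.342), yaw +12.3°. The disc, wheel and tile sizes also match. I'm moving above the cover.

>>> servo_tool(moves=[[30,30,0,0],[30,30,0,0],[30,30,0,0],[30,30,0,0],[30,30,0,0],[30,30,0,0],[30,30,0,0],[30,30,0,0],[30,30,0,0],[30,30,0,0],[30,30,0,0],[30,84,0,-0.02],[30,84,0,-0.02],[30,84,0,-0.02],[30,84,0,-0.02],[30,84,0,-0.02],[30,84,0,-0.02],[30,84,0,-0.02],[30,84,0,-0.02],[30,84,0,-0.02]], claw=0, force=40)

```text
time: 1.77
ee_pos: [0.4328, 0.1167, 0.2312]
tcp_rot: [-178.9, 0.0, 14.6]
wrist_force: [0.3, -0.3, 0.4]
opening: 0.0856
grasp_force: 0.0
```

>>> servo_tool(moves=[[3,18,0,0],[3,18,0,0],[3,18,0,0],[3,18,0,0],[3,18,0,0],[3,18,0,0],[3,18,0,0],[3,18,0,0],[3,18,0,0]])

```text
time: 2.52
ee_pos: [0.4983, 0.1712, 0.2315]
tcp_rot: [-177.2, 0.1, 17.5]
wrist_force: [0.1, 0.2, -0.1]
opening: 0.0854
grasp_force: 0.0
```

Run:
```python
from h import *
o=get_obs();im=camera("wrist");cv2.imwrite("pics/w1.png",im[:,:,::-1]);print(o["ee_pos"],o["tcp_rot"],o["q"])
for c in blobs(im,(12,60,130),(30,255,255),200):
    w=np.array([ray("wrist",p[0],.134,o)[:2] for p in c],np.float32)*1000
    print("handle",cv2.minAreaRect(w),cv2.boundingRect(c))
t=camera("top");cv2.imwrite("pics/top1.png",t[:,:,::-1])
f=cv2.imread("pics/top0.png")[:,:,::-1].copy()
for v in (150,165,180):
  for c in blobs(f,(8,60,v),(25,255,255),1500,(255,210,340,325)):
    w=np.array([ray("top",p[0],.003)[:2] for p in c],np.float32)*1000
    print("mat",v,cv2.minAreaRect(w),cv2.boundingRect(c))
```

```text
[0.49828461 0.17116827 0.23146404] [-1.77182346e+02  6.66018584e-02  1.74922272e+01] [ 17.43466903   1.83018772   6.75819205  94.99743899   2.81758518
 179.94237225]
handle ((394.06524658203125, 83.99372863769531), (61.20744323730469, 32.513545989990234), 85.54866027832031) (369, 391, 76, 57)
handle ((382.5166015625, 210.97854614257812), (110.25676727294922, 43.40908432006836), 17.2279052734375) (195, 304, 63, 140)
handle ((380.2693786621094, 309.18359375), (72.27384948730469, 122.61959838867188), 8.531947135925293) (0, 290, 178, 94)
handle ((418.92510986328125, 360.095458984375), (24.63884735107422, 13.148018836975098), 88.38059997558594) (0, 251, 36, 29)
handle ((473.331787109375, 339.81573486328125), (59.37313461303711, 14.704278945922852), 12.70251750946045) (42, 147, 32, 96)
handle ((506.2419738769531, 61.04292297363281), (182.0933380126953, 169.18736267089844), 20.55070686340332) (364, 138, 276, 272)Traceback (most recent call last):
  File "<stdin>", line 4, in <module>
  File "h.py", line 4, in ray
    c=get_calibration(name)
ValueError: time passes only in moves, steps and waits
```

View pics/w1.png

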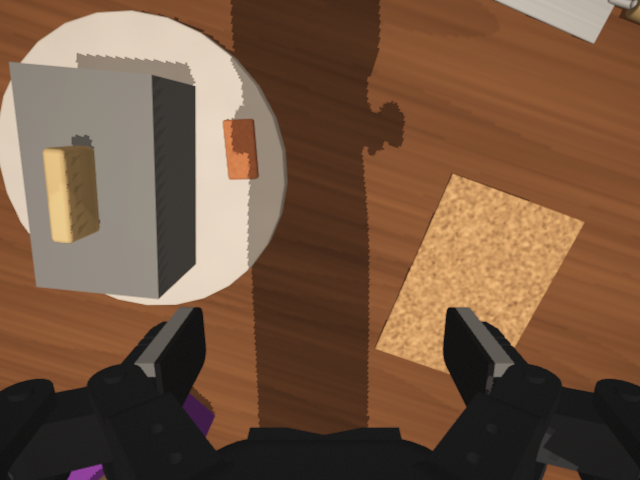

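The wrist view shows the handle (70,195), the tile (240,150) and the mat (480,270), matching the top view. The handle is at (0.473, 0.340), yaw 12.7°. Joint 6 has reached its limit (yaw = q1 − q6 + 180), so I'll use the equivalent grasp with a half turn.

>>> servo_tool(moves=[[0,0,0,0.12],[0,0,0,0.24],[0,0,0,0.36],[0,0,0,0.48],[0,0,0,0.6],[0,0,0,0.72],[0,0,0,0.84],[0,0,0,0.96],[0,0,0,1.08],[0,0,0,1.2],[0,0,0,1.32],[0,0,0,1.44],[0,0,0,1.56],[0,0,0,1.57],[0,0,0,1.57],[0,0,0,1.57]])

```text
time: 3.9
ee_pos: [0.4981, 0.1713, 0.2315]
tcp_rot: [-177.2, 0.1, 107.2]
wrist_force: [0.5, 0.9, 0.2]
opening: 0.0856
grasp_force: 0.0
```

Run:
```python
from h import *
o=get_obs();print(o["ee_pos"],o["tcp_rot"],o["q"])
f=cv2.imread("pics/top0.png")[:,:,::-1].copy()
for v in (150,165,180):
  for c in blobs(f,(8,60,v),(25,255,255),1500,(255,210,340,325)):
    w=np.array([ray("top",p[0],.003)[:2] for p in c],np.float32)*1000
    print("mat",v,cv2.minAreaRect(w),cv2.boundingRect(c))
```

```text
[0.49809656 0.17128918 0.23148366] [-1.77191667e+02  6.93027996e-02  1.07246604e+02] [1.89692295e+01 4.66218842e+00 9.70443724e+00 9.78513951e+01
 1.51991349e-02 9.17239520e+01]
mat 150 ((460.729248046875, 19.040313720703125), (133.90463256835938, 193.7823028564453), 88.16088104248047) (265, 225, 64, 88)
mat 165 ((460.86175537109375, 18.96429443359375), (131.8198699951172, 191.3370361328125), 88.09862518310547) (266, 225, 63, 87)
mat 180 ((460.7210693359375, 19.178955078125), (129.25735473632812, 189.4653778076172), 88.23159790039062) (266, 226, 62, 86)
```

Mat: centre (0.461, 0.019), 132 x 191 mm as given, long axis at yaw −1.9°. Now finishing the turn and moving over the handle.

>>> servo_tool(moves=[[-2.5,17,0,0.12],[-2.5,17,0,0.24],[-2.5,17,0,0.36],[-2.5,17,0,0.48],[-2.5,17,0,0.6],[-2.5,17,0,0.72],[-2.5,17,0,0.84],[-2.5,17,0,0.96],[-2.5,17,0,1.08],[-2.5,17,0,1.2],[-2.5,17,0,1.32],[-2.5,17,0,1.44],[-2.5,17,0,1.49],[-2.5,17,0,1.49],[-2.5,17,0,1.49],[-2.5,17,0,1.49]])

```text
time: 5.23
ee_pos: [0.4732, 0.3413, 0.2314]
tcp_rot: [-177.2, 0.1, -167.4]
wrist_force: [-0.6, -0.1, -0.3]
opening: 0.0853
grasp_force: 0.0
```

```bash
python3 - <<'E'
from h import *
o=get_obs();print(o["ee_pos"],o["tcp_rot"],o["q"])
im=camera("wrist");cv2.imwrite("pics/w2.png",im[:,:,::-1])
E
python3 - <<'E'
from h import *
o=get_obs();im=cv2.imread("pics/w2.png")[:,:,::-1].copy()
for c in blobs(im,(12,60,130),(30,255,255),1000):
    w=np.array([ray("wrist",p[0],.134,o)[:2] for p in c],np.float32)*1000
    print("handle",cv2.minAreaRect(w),cv2.boundingRect(c))
E
```

```text
[0.47322037 0.34134128 0.23135569] [-1.77182001e+02  7.28312757e-02 -1.67350007e+02] [37.07108549 10.83356317 16.55848348 96.82448373 -2.59580504 24.44779676]
handle ((504.7170104980469, 488.4369201660156), (17.952030181884766, 69.26526641845703), 1.9446572065353394) (494, 321, 107, 37)
handle ((558.9837646484375, 334.5514831542969), (129.6330108642578, 49.43193054199219), 88.2904052734375) (204, 313, 175, 95)
handle ((554.2827758789062, 192.58372497558594), (29.466129302978516, 118.71819305419922), 2.874083995819092) (0, 274, 177, 58)
handle ((524.244384765625, 261.4039001464844), (88.33583068847656, 10.379538536071777), 88.44208526611328) (127, 272, 133, 42)
handle ((470.45916748046875, 342.5205993652344), (58.136688232421875, 12.19814395904541), 12.774304389953613) (325, 194, 21, 92)
handle ((485.01593017578125, 229.57156372070312), (114.33892822265625, 62.50740432739258), 88.7132797241211) (61, 159, 173, 131)
handle ((411.365478515625, 443.2067565917969), (29.393529891967773, 53.23374557495117), 1.0627222061157227) (487, 158, 96, 60)
handle ((457.0703430175781, 467.39984130859375), (123.82290649414062, 114.24650573730469), 24.609375) (447, 145, 193, 197)Traceback (most recent call last):
  File "<stdin>", line 4, in <module>
  File "h.py", line 4, in ray
    c=get_calibration(name)
ValueError: time passes only in moves, steps and waits
```

>>> servo_tool(moves=[[-0.1,0.1,-2.5,0],[-0.1,0.1,-5,0],[-0.1,0.1,-7,0],[-0.1,0.1,-9,0],[-0.1,0.1,-10.5,0],[-0.1,0.1,-11.5,0],[-0.1,0.1,-12.4,0],[-0.1,0.1,-12.4,0],[-0.1,0.1,-12.4,0],[-0.1,0.1,-12.4,0]])

```text
time: 6.12
ee_pos: [0.4726, 0.3427, 0.1084]
tcp_rot: [-177.2, 0.1, -167.2]
wrist_force: [-0.2, -0.6, 0.8]
opening: 0.0856
grasp_force: 0.0
```

>>> servo_tool(moves=[[0,0,0,0],[0,0,0,0],[0,0,0,0],[0,0,0,0],[0,0,0,0],[0,0,0,0],[0,0,0,0],[0,0,0,0],[0,0,0,0],[0,0,0,0]], claw=1, force=40)

```text
time: 6.95
ee_pos: [0.4723, 0.3431, 0.1081]
tcp_rot: [-177.3, 0.1, -167.1]
wrist_force: [-1.7, 2.4, 6.6]
opening: 0.0132
grasp_force: 40.2
```

>>> servo_tool(moves=[[0,0,0.5,0],[0,0,1.2,0],[0,0,2,0],[0,0,3,0],[0,0,4,0],[0,0,5,0],[0,0,6,0],[0,0,7,0],[0,0,8,0],[0,0,9,0],[0,0,10,0],[0,0,10,0],[0,0,10,0],[0,0,10,0]])

```text
time: 8.12
ee_pos: [0.4721, 0.3424, 0.2068]
tcp_rot: [-177.2, 0.0, -167.2]
wrist_force: [-0.2, -0.5, -3.6]
opening: 0.0132
grasp_force: 39.5
```

Run:
```python
from h import *
o=get_obs();print(o["ee_pos"],o["tcp_rot"],o["wrist_force"],o["torque"],o["opening"])
im=camera("side");cv2.imwrite("pics/s2.png",cv2.resize(im[200:440,100:420,::-1],None,fx=2,fy=2))
```

```text
[0.47210404 0.3423868  0.20684598] [-1.77164570e+02  3.40831856e-02 -1.67153324e+02] [-0.16333191 -0.48737514 -3.60835801] [ 0.11584423  0.01614189 -0.06365881] 0.013248712518713571
```

View pics/s2.png

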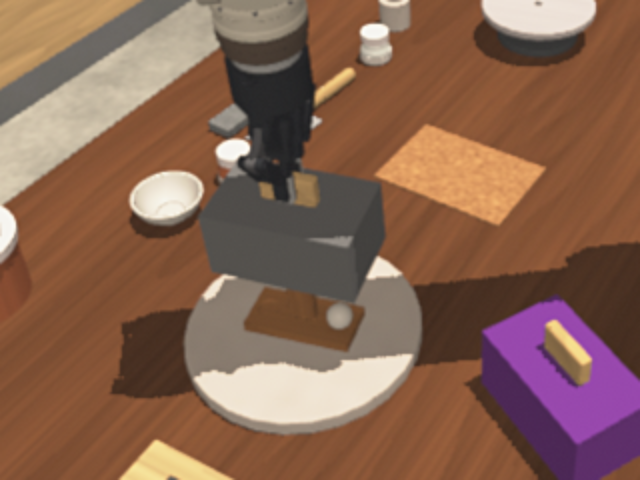

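Cover lifted, with the tray and the bead at crop (339,316), on the robot-side end. Carrying the cover to the mat.

>>> servo_tool(moves=[[-0.1,-1.5,0,-0.02],[-0.2,-4,0,-0.04],[-0.3,-7,0,-0.06],[-0.4,-10,0,-0.08],[-0.5,-13,0,-0.11],[-0.6,-16,0,-0.14],[-0.7,-19,0,-0.16],[-0.8,-22,0,-0.18],[-0.9,-25,0,-0.2],[-1,-28,0,-0.22],[-1.1,-30.5,0,-0.24],[-1.1,-32,0,-0.255],[-1.1,-32.3,0,-0.255],[-1.1,-32.3,0,-0.255],[-1.1,-32.3,0,-0.255],[-1.1,-32.3,0,-0.255]])

```text
time: 9.5
ee_pos: [0.4611, 0.0202, 0.2071]
tcp_rot: [-177.2, 0.0, 178.3]
wrist_force: [-0.1, 0.2, -3.9]
opening: 0.0133
grasp_force: 39.6
```

>>> servo_tool(moves=[[0,0,-1,0],[0,0,-2.5,0],[0,0,-4,0],[0,0,-5.5,0],[0,0,-7,0],[0,0,-8.5,0],[0,0,-9.5,0],[0,0,-10.2,0],[0,0,-10.6,0],[0,0,-10.8,0],[0,0,-11,0],[0,0,-11,0],[0,0,-11,0],[0,0,-11,0]])

```text
time: 10.67
ee_pos: [0.4615, 0.0194, 0.0979]
tcp_rot: [-177.2, 0.1, 178.2]
wrist_force: [-0.0, 0.3, -4.2]
opening: 0.0133
grasp_force: 39.5
```

>>> servo_tool(moves=[[0,0,-0.1,0],[0,0,-0.2,0],[0,0,-0.3,0],[0,0,-0.4,0],[0,0,-0.5,0],[0,0,-0.5,0],[0,0,-0.5,0]])

```text
time: 11.25
ee_pos: [0.4612, 0.0194, 0.0925]
tcp_rot: [-177.2, 0.1, 178.2]
wrist_force: [-0.9, -0.6, -0.6]
opening: 0.0135
grasp_force: 39.9
```

>>> servo_tool(moves=[[0,0,-0.05,0],[0,0,-0.1,0],[0,0,-0.1,0]])

```text
time: 11.5
ee_pos: [0.4613, 0.0192, 0.0923]
tcp_rot: [-177.2, 0.1, 178.2]
wrist_force: [-4.1, -3.0, 8.0]
opening: 0.0133
grasp_force: 41.2
```

>>> servo_tool(moves=[[0,0,0,0],[0,0,0,0],[0,0,0,0],[0,0,0,0],[0,0,0,0],[0,0,0,0],[0,0,0,0],[0,0,0,0],[0,0,0,0]], claw=0)

```text
time: 12.25
ee_pos: [0.4612, 0.0194, 0.0913]
tcp_rot: [-177.2, 0.1, 178.2]
wrist_force: [-0.4, 0.3, 0.1]
opening: 0.0854
grasp_force: 0.0
```

>>> servo_tool(moves=[[0,0,1,0],[0,0,3,0],[0,0,5,0],[0,0,8,0],[0,0,11,0],[0,0,13,0],[0,0,14,0],[0,0,14,0],[0,0,14,0]])

```text
time: 13.0
ee_pos: [0.4613, 0.0194, 0.231]
tcp_rot: [-177.2, 0.1, 178.2]
wrist_force: [-0.0, 0.4, -1.6]
opening: 0.0855
grasp_force: 0.0
```

Run:
```python
from h import *
im=camera("top");cv2.imwrite("pics/top2.png",im[:,:,::-1])
cv2.imwrite("pics/t2c.png",cv2.resize(im[180:340,80:340,::-1],None,fx=3,fy=3,interpolation=2))
```

```text
(no output)
```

View pics/t2c.png

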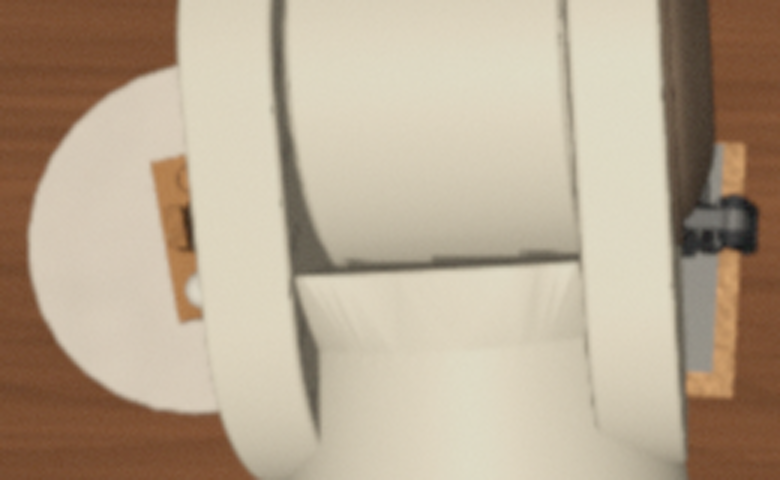

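The arm hides the tray from the top camera (bead at crop 195,290). I'll look with the wrist camera from above the tray instead.

>>> servo_tool(moves=[[0.2,3,0,0.04],[0.4,7,0,0.08],[0.6,11,0,0.12],[0.8,15,0,0.16],[1,19,0,0.2],[1.1,23,0,0.24],[1.2,27,0,0.255],[1.2,30,0,0.255],[1.2,32.3,0,0.255],[1.2,32.3,0,0.255],[1.2,32.3,0,0.255],[1.2,32.3,0,0.255]])

```text
time: 14.05
ee_pos: [0.4728, 0.3418, 0.23]
tcp_rot: [-177.1, -0.0, -167.1]
wrist_force: [-0.9, -0.8, 0.5]
opening: 0.0855
grasp_force: 0.0
```

Run:
```python
from h import *
import pickle
o=get_obs();im=camera("wrist");cv2.imwrite("pics/w3.png",im[:,:,::-1]);pickle.dump(dict(o),open("o3.pkl","wb"));print(o["ee_pos"],o["tcp_rot"])
```

```text
[0.4728022  0.34184658 0.23002699] [-1.77113714e+02 -4.81960299e-02 -1.67141978e+02]
```

View pics/w3.png

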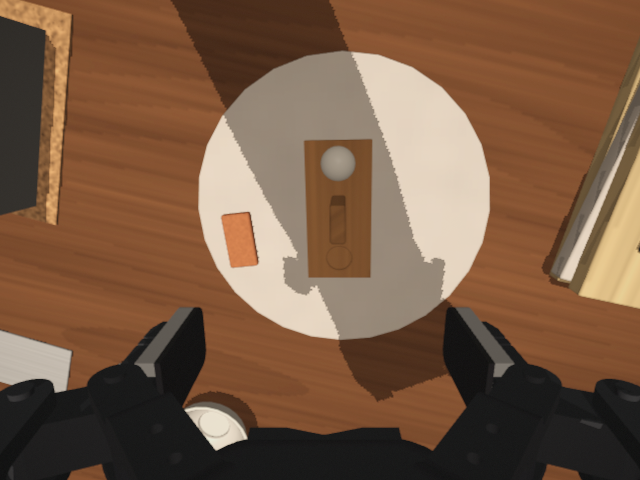

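Wrist view: tray plate with corners at (305,141), (372,139), (371,277), (309,278), bead at (338,163), grip at about (338,220) and the tile untouched at (240,240). The grey cover stands on the mat at left.

Run:
```python
from h import *
import pickle
o=pickle.load(open("o3.pkl","rb"))
im=cv2.imread("pics/w3.png")[:,:,::-1].copy()
w=np.array([ray("wrist",p,.032,o)[:2] for p in [(305,141),(372,139),(371,277),(309,278)]],np.float32)*1000
print(w,w.mean(0))
for c in blobs(im,(5,80,20),(25,255,255),1500,(290,125,390,290)):
    v=np.array([ray("wrist",p[0],.032,o)[:2] for p in c],np.float32)*1000
    print("plate",cv2.minAreaRect(v),cv2.boundingRect(c))
b=ray("wrist",(338,163),.0425,o)*1000
g=ray("wrist",(337.5,225),.08,o)*1000
p=ray("wrist",(339.5,257.5),.032,o)*1000
print("bead",b,"grip",g,"pocket",p,"d",np.linalg.norm((b-p)[:2]),"yaw",np.degrees(np.arctan2(*(b-p)[1::-1])),"mid",(b+p)/2)
```

```text
[[421.66913 303.73004]
 [407.86014 356.4694 ]
 [523.5198  386.08716]
 [537.9113  332.47174]] [472.7401  344.68958]
plate ((472.45050048828125, 343.69940185546875), (119.6717529296875, 55.93562698364258), 14.059616088867188) (304, 139, 68, 139)
bead [431.81076576 334.08165619  42.5       ] grip [472.48458336 344.10500213  80.        ] pocket [512.44979576 354.55640779  32.        ] d 83.19776807277837 yaw -165.75330606849838 mid [472.13028076 344.31903199  37.25      ]
```

Tray centre (0.4724, 0.3440), yaw 194.1°. The plate (119.7 x 55.9 mm) and pocket spacing (83 mm) match. Descending to grasp at TCP z of about 0.046.

>>> servo_tool(moves=[[0,0.2,-3,0.022],[0,0.2,-6,0.022],[0,0.2,-9,0.022],[0,0.2,-11.5,0.022],[0,0.2,-13.5,0.022],[0,0.2,-15,0.022],[0,0.2,-16.5,0.022],[0,0.2,-17.6,0.022],[0,0.2,-18.4,0.022],[0,0.2,-18.4,0.022],[0,0.2,-18.4,0.022],[0,0.2,-18.4,0.022]])

```text
time: 15.1
ee_pos: [0.4736, 0.3445, 0.0484]
tcp_rot: [-177.2, 0.1, -165.9]
wrist_force: [-1.0, 0.2, 0.5]
opening: 0.0854
grasp_force: 0.0
```

>>> servo_tool(moves=[[0,0,0,0],[0,0,0,0],[0,0,0,0],[0,0,0,0],[0,0,0,0],[0,0,0,0],[0,0,0,0],[0,0,0,0],[0,0,0,0],[0,0,0,0],[0,0,0,0]], claw=1, force=40)

```text
time: 16.02
ee_pos: [0.4734, 0.3448, 0.0479]
tcp_rot: [-177.2, 0.1, -165.9]
wrist_force: [-0.5, 1.6, 5.5]
opening: 0.0113
grasp_force: 39.7
```

>>> servo_tool(moves=[[0,0,0.2,0],[0,0,0.6,0],[0,0,1.2,0],[0,0,2,0],[0,0,3,0],[0,0,4,0],[0,0,5.2,0],[0,0,6.5,0],[0,0,8,0],[0,0,9.5,0],[0,0,11,0],[0,0,12.3,0],[0,0,13.5,0],[0,0,14.5,0],[0,0,15.3,0],[0,0,15.8,0],[0,0,16,0],[0,0,16,0],[0,0,16,0]])

```text
time: 17.6
ee_pos: [0.4731, 0.3443, 0.2068]
tcp_rot: [-177.2, 0.0, -165.9]
wrist_force: [0.8, -1.1, -1.9]
opening: 0.0115
grasp_force: 38.9
```

Run:
```python
from h import *
import pickle
o=get_obs();im=camera("wrist");cv2.imwrite("pics/w4.png",im[:,:,::-1]);pickle.dump(dict(o),open("o4.pkl","wb"));print(o["ee_pos"],o["tcp_rot"],o["opening"],o["wrist_force"])
```

```text
[0.4730809  0.34432343 0.20679274] [-1.77160460e+02  2.46576236e-02 -1.65897115e+02] 0.011488075041251364 [ 0.77716916 -1.13467009 -1.88909328]
```

View pics/w4.png

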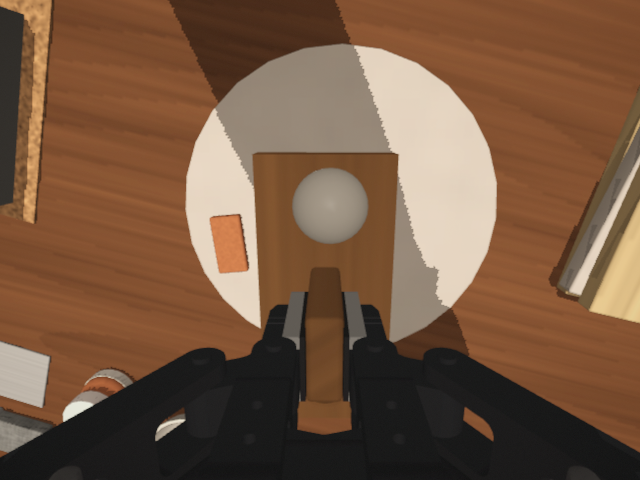

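The tray is held level with the bead in its pocket at (330,206). Carrying it to the wheel with gentle ramps.

>>> servo_tool(moves=[[0,-0.3,0,0],[0.1,-0.9,0,0],[0.2,-1.8,0,0],[0.4,-3,0,0],[0.6,-4.5,0,0],[0.8,-6.3,0,0],[1.1,-8.3,0,0],[1.4,-10.5,0,0],[1.7,-12.8,0,0],[2,-15.2,0,0],[2.3,-17.6,0,0],[2.6,-20,0,0],[2.9,-22.4,0,0],[3.2,-24.7,0,0],[3.5,-26.9,0,0],[3.8,-28.9,0,0],[4.1,-30.7,0,0],[4.3,-32.2,0,0],[4.4,-33.3,0,0],[4.4,-33.8,0,0]])

```text
time: 19.32
ee_pos: [0.5169, 0.0043, 0.2075]
tcp_rot: [-177.2, 0.1, -166.0]
wrist_force: [0.7, -0.0, -1.2]
opening: 0.0117
grasp_force: 38.9
```

>>> servo_tool(moves=[[0,-0.3,0,0],[0.1,-0.9,0,0],[0.2,-1.8,0,0],[0.4,-3,0,0],[0.6,-4.5,0,0],[0.8,-6.3,0,0],[1.1,-8.3,0,0],[1.4,-10.5,0,0],[1.7,-12.8,0,0],[2,-15.2,0,0],[2.3,-17.6,0,0],[2.6,-20,0,0],[2.9,-22.4,0,0],[3.2,-24.7,0,0],[3.5,-26.9,0,0],[3.8,-28.9,0,0],[4.1,-30.7,0,0],[4.3,-32.2,0,0],[4.3,-33.3,0,0],[4.3,-33.8,0,0]])

```text
time: 20.98
ee_pos: [0.5599, -0.3332, 0.2067]
tcp_rot: [-177.2, 0.0, -165.9]
wrist_force: [0.2, 0.4, -2.4]
opening: 0.0117
grasp_force: 39.0
```

>>> servo_tool(moves=[[0,0,-0.2,0],[0,0,-0.6,0],[0,0,-1.2,0],[0,0,-2,0],[0,0,-2.8,0],[0,0,-3.5,0],[0,0,-4,0],[0,0,-4.2,0],[0,0,-4.2,0],[0,0,-4.2,0],[0,0,-4.2,0],[0,0,-4.2,0],[0,0,-4.2,0]])

```text
time: 22.07
ee_pos: [0.5603, -0.3317, 0.1658]
tcp_rot: [-177.2, 0.1, -165.9]
wrist_force: [0.5, -0.0, -2.0]
opening: 0.0116
grasp_force: 39.0
```

```bash
python3 - <<'E'
from h import *
o=get_obs();im=camera("wrist").copy()
print(o["ee_pos"],o["tcp_rot"],o["qd"].round(2))
cv2.imwrite("pics/w5.png",im[:,:,::-1])
print("bead",ray("wrist",(330,206),o["ee_pos"][2]-.0055,o))
E
python3 - <<'E'
from h import *
s=camera("side");cv2.imwrite("pics/s5.png",s[:,:,::-1])
a=cv2.imread("pics/w5.png")
cv2.imwrite("pics/f.png",np.hstack([cv2.resize(a,(400,300)),cv2.resize(s[150:450,180:580,::-1],(400,300))]))
E
```

```text
[ 0.56029628 -0.33170948  0.16575429] [-1.77155461e+02  9.31818555e-02 -1.65898151e+02] [ 0.04 -0.04 -0.06 -0.02 -0.04  0.  ]
bead [ 0.51865135 -0.34033196  0.16025429]
```

View pics/f.png

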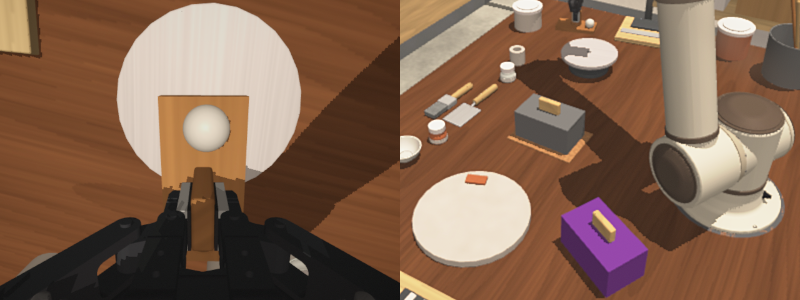

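The final view shows the bead in its pocket at (207,128 in the left half), the wheel disc around (209,96), which looks offset only because it lies lower, and the cover upright on the mat. I'll cross-check the wheel centre with the wrist camera, then hand in if it agrees.

Run:
```python
from h import *
o=get_obs();a=cv2.imread("pics/w5.png")[:,:,::-1].copy()
c=max(blobs(a,(0,0,150),(180,50,255),3000,(150,0,520,145)),key=cv2.contourArea)
h=cv2.convexHull(c);v=np.array([ray("wrist",p[0],.06,o)[:2] for p in h],np.float32)
v=v[[i for i,p in enumerate(h) if p[0][1]<140]]
A=np.c_[2*v,np.ones(len(v))];s=np.linalg.lstsq(A,(v**2).sum(1),rcond=None)[0]
r=np.sqrt(s[2]+s[0]**2+s[1]**2);print("wheel",s[:2],"r",r)
if np.hypot(s[0]-.5187,s[1]+.3403)<.015 and abs(r-.09)<.006: print(job_done())
```

```text
wheel [ 0.51650812 -0.34367367] r 0.08826213206397034
the job is handed in; nothing more can be done
None
```

The job is handed in, with no verdict shown. By my last measurements the cover stands upright on the mat and released, and the gripper holds the tray still, tilted under 3°, with the bead in its pocket about 4 mm off the wheel axis and 10 cm above the wheel head.

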